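Run a leak test on a casting

ROBOT

A 6-joint arm with a two-finger parallel gripper is mounted at the origin on the work surface. World frame = base frame: x ahead of the robot, y to its left, z up, the work surface at z = 0. Lengths are in m, angles in rad, forces in N, time in s.
With the tool pointing down it reaches from about 0.225 to 0.875 m from the base axis. Payload 3.4 kg.
Tool frame: the origin (TCP) lies on the centre line of the jaws, within the pads' length; the fingertips stand 17 mm ahead of it and the grasp point (between the pads) lies 2 mm behind it (nose_length is the distance from the TCP to the fingertips, in m); z points along the fingers, y is the line along which they close (so a half turn about z gives the same grasp; the last joint's range is limited). The gripper opens to 85 mm and grips with 20 to 120 N. Pads are 22 mm wide; open, the fingers measure 114 mm over their backs; the gripper's body (76 mm by 85 mm) begins 54 mm behind the grasp point. The pads swing forward as they close: fully open they stand 13 mm farther back than shut.
Start: joints at [-1.263, 0.276, 1.505, -0, 1.361, -0.121], TCP at [0.239, -0.523, 0.248] pointing down, gripper open.
Joint ranges: [-2.89, 2.89], [-0.75, 2.08], [0.22, 2.7], [-1.18, 4.32], [0.11, 2.71], [-2.7, 2.7]. Speed limits (rad/s): [2.57, 2.57, 3.14, 3.14, 3.14, 3.14].

INTERFACE

Orientations are given as a unit quaternion [w, x, y, z].
In Python, from rig import get_state, get_image, sign_off, find_in, place_of, nose_length gives the robot as it stands.
- The arm moves only by the tool apply_moves, never from a script. Its argument "deltas" is one flat list of numbers, 5 for each row, row after row: the finger opening in mm, from 0 to 85.4, then the shift along the tool's x, y, z in mm, then the turn about the tool's z in degrees. A call has 1 to 12 rows; each row is the pose to reach, as a shift and turn from the pose commanded when the call began, along the tool's axes at that moment; what a row does not reach only later rows make up. A row lasts 1/12 s, in which the tool goes at most 41.7 mm and 7.16 degrees, less where a joint would pass 70% of its speed; a pose out of reach is approached as far as the arm can. A call with a gripper value outside its range is refused whole. The fingers move at their own pace and stop on an object; "squeeze" is the grip in N (left out, the last holds). Time passes only in rows, so rows that repeat a pose let the fingers close. It gives the time, the measured TCP pose, the force, the opening and the grip force at its end, in the units of the state.
- get_state(): the state, without advancing time (a new reading comes with each control period).
- get_image(name): name is "scene" or "side" or "wrist"; returns a dict with "frame" (384x512x3 uint8, red, green, blue), "K" (3x3 intrinsics, pixels), "position" and "orientation" of the camera in the world. Camera axes: x right, y down, z forward; pixel columns grow to the right and rows downward; lengths in m; the calibration is good to about 2 mm. A picture is of the moment at which its call begins. There is no depth.
- sign_off(): hands the job in; it is judged then, once.
Trained networks look in a picture, given as the dict that the camera call returned (one of the last four; its "shot" number tells which), for a name from the list of things; names that differ only in an ending like _2 or _b are one class to them, and where a whole thing is asked for, a point or a joint stands for the part that bears it (a point fixed in the world has none). Each returns a list of dicts, best first, with "score" (0 to 1); they miss things now and then, are a little off and sometimes report something else, mostly with a low value. They report only what shows in the picture. A call takes as long as a camera call.
- find_in(query, picture): "point" ([column, row] in pixels, amid what is visible of it).
- place_of(query, picture): "point" ([column, row] in pixels: a listed point, or the origin of a listed thing).
The state is a dict: "clock": time; "qpos": joint angles; "qd": joint speeds; "effort": joint torques, N m; "position": TCP position; "ee_rot": TCP orientation; "contact_force": force on the tool from outside, world axes, zero at the start; "moment": the same for the moment, N m; "width": finger opening in m; "gripper_force": force on a finger pad.
Only numpy, scipy, OpenCV 4.12 (cv2) and the standard library are available. Lean on these libraries where they do the work, as an engineer would, in place of code of your own. Each camera call takes 0.05 s, during which the arm holds its last target. There are 200 camera calls.

TASK

Run the leak test on the casting that sits on the bench tester: switch the tester on by pressing down the raised half of its rocker, then push the square key fully in so that it stays in, and then press the large round button fully down and finish while still holding it down. Leave the small round button unpressed, and do not lift or shift the casting or any of the things standing on or beside the tester.

Things in the scene. Friction and masses are not known exactly. Their poses are not given: they have to be found in the camera images.
- tester: Fixed grey bench tester with aluminium top, 260 (x) x 340 (y) x 60 mm high. Origin: centre of its underside; x points from the row of controls to the casting, y along the row, z up; yaw within 25 degrees. Four controls turn with it: one row on its top at x about -72 mm, 80 mm apart (y about -120, -40, 40, 120, each up to 4 mm off), in any order. A round dial at x 80, y 135 mm is not worked.
- rocker_base: Fixed grey frame of the rocker switch, 76 x 44 x 8 mm, origin at the centre of its underside on the tester's top, axes as the tester's. The black paddle in it is 64 mm long (x), 32 mm wide, 12 mm thick and pivots about y, 18 mm above this origin. At the start its far half (+x, towards the casting) is raised.
- rocker_high (a point): Point on the top face of the rocker paddle's far (+x) half, 24 mm from its pivot and 8 mm from its far end: the place to press straight down. It moves with the paddle: at the start up to 29 mm above the tester's top, when switched over 19 mm above it.
- rocker (a joint): Rocker angle in rad: near 0 (up to 0.05) at the start, far half up (off); grows as the far half is pressed down; 0.44 is fully over (on). It has no spring and stays where it is left; pressing 24 mm from the pivot takes about 2 N, up to 4 N if the contact is nearer the pivot.
- latch_base: Fixed grey square frame, 42 x 42 x 6 mm, of the square latching key; origin at the centre of its underside on the tester's top.
- latch_top (a point): Centre of the top face of the square black key, 30 x 30 mm. It stands 20 mm above the tester's top when out and 12 mm when fully in; it moves with the key.
- latch (a joint): How far the square key is pushed in, in m: 0 to 0.0015 at the start, 0.008 fully in. Pushing takes about 3 N; it stays in when let go.
- start_base: Large round button (the body and the cap it carries): fixed grey round housing 44 mm across and 8 mm high, origin at the centre of its underside on the tester's top; on a stem above it the black mushroom cap, 44 mm across.
- start_top (a point): Centre of the top face of the large round cap, 26 mm above the tester's top when up and 18 mm when fully down; it moves with the cap.
- start (a joint): How far the large round button is pressed, in m: 0 up, 0.008 fully down. Its spring takes 4 N fully down and pushes it back up when let go.
- small (a joint): How far the small round button is pressed, in m (0 up, 0.008 down, spring 4 N fully down). It must stay up.
- small_top (a point): Centre of the top face of the small round button's black cap, 18 mm across, 20 mm above the tester's top, in a housing 30 mm across.
- casting: The casting under test: loose black finned housing with an aluminium flange, lying flange-down on the rubber seal of the tester, 92 (x) x 164 (y) x 62 mm high, about 0.7 kg. Origin at the centre of its underside, 64 mm above the bench (its top 126 mm above the bench). Its near side is at least 80 mm beyond the row of controls.
- plug: Loose brass plug standing on the tester's top beside the casting, 34 mm across its head, 32 mm high; origin at its underside.
- can: Loose spray can standing on the bench to the left (+y) of the tester, 54 mm across, 150 mm high; origin at its underside.
- carton: Loose open white box on the bench to the right (-y) of the tester, 100 x 120 x 60 mm high; origin at its underside.

How it is judged:
By the outcome, as a careful person would: the job done as asked, in the order asked, and still so for the second after the job is handed in, while the arm keeps its last pose, push and grip.
It also fails if it takes over 42 s, if anything falls off the work surface, if the arm or the gripper's body presses on something with over 40 N, if the wrist force passes 120 N, or if a joint passes its speed limit or range.

## Working session

There is one attempt and no reset: what is moved stays moved. The work goes in short steps, Python scripts to look and compute and a tool call to move; the robot and the scene stay as the last step left them, time stands still between calls to the robot, and variables do not carry over. Pictures are saved under pics/ and viewed, at most 10 in all, crops included, and the job is handed in when it is done.

Besides the shell and the picture viewer there is one more tool, called by a JSON object that holds its "name" and its "arguments". apply_moves: Moves the arm, as the interface text tells. Its arguments: {"type":"object","properties":{"deltas":{"type":"array"},"squeeze":{"type":"number"}},"required":["deltas"]}

```bash
mkdir -p pics; cat > h.py <<'E'
import numpy as np,cv2
from scipy.spatial.transform import Rotation as R
from rig import *
def rot(q): return R.from_quat([q[1],q[2],q[3],q[0]]).as_matrix()
def ray(im,p):
    d=rot(im["orientation"])@np.linalg.solve(im["K"],[p[0],p[1],1]); return np.array(im["position"]),d
def onz(im,p,z):
    o,d=ray(im,p); return o+d*(z-o[2])/d[2]
def save(im,n): cv2.imwrite(f"pics/{n}.png",im["frame"][:,:,::-1])
H=dict(rocker_high=.089,latch_top=.080,start_top=.086,small_top=.080,rocker_base=.06,latch_base=.06,start_base=.06,casting=.064,plug=.06,can=0,carton=0,tester=0)
E
python3 - <<'E'
from h import *
s=get_state();print(s["position"],s["ee_rot"],s["contact_force"],nose_length)
for n in("scene","side"):
    im=get_image(n);save(im,n);print(n,im["position"])
    for k,z in H.items():
        r=place_of(k,im)[:2]
        print(k,[(np.round(a["point"]),round(a["score"],2),np.round(onz(im,a["point"],z)[:2],3)) for a in r])
E
```

```text
[ 0.23893025 -0.5224625   0.24744723] [-9.11942320e-04  9.77098503e-01  2.12785511e-01 -9.56384123e-05] [ 0.09774237 -0.962106   -0.07423445] 0.017
scene [ 1.21595049 -0.04297307  0.556847  ]
rocker_high [(array([328., 183.]), 0.74, array([0.622, 0.19 ]))]
latch_top [(array([292., 174.]), 0.6, array([0.563, 0.127]))]
start_top [(array([218., 168.]), 0.46, array([ 0.519, -0.035])), (array([190., 216.]), 0.19, array([ 0.675, -0.101]))]
small_top [(array([257., 172.]), 0.6, array([0.541, 0.051]))]
rocker_base [(array([326., 187.]), 0.93, array([0.599, 0.198]))]
latch_base [(array([289., 181.]), 0.65, array([0.564, 0.121]))]
start_base []
casting [(array([265., 220.]), 0.65, array([0.688, 0.044])), (array([223., 178.]), 0.64, array([ 0.528, -0.027]))]
plug [(array([191., 218.]), 0.7, array([ 0.649, -0.102]))]
can [(array([387., 255.]), 0.7, array([0.763, 0.279]))]
carton [(array([149., 200.]), 0.71, array([ 0.5  , -0.209])), (array([388., 257.]), 0.49, array([0.768, 0.279]))]
tester [(array([150., 198.]), 0.73, array([ 0.491, -0.207]))]
side [0.24113916 0.64247734 0.67903579]
rocker_high [(array([208., 234.]), 0.66, array([0.616, 0.189]))]
latch_top [(array([250., 228.]), 0.55, array([0.561, 0.124]))]
start_top [(array([303., 191.]), 0.82, array([ 0.517, -0.027]))]
small_top [(array([281., 211.]), 0.53, array([0.531, 0.048]))]
rocker_base [(array([215., 247.]), 0.87, array([0.601, 0.19 ]))]
latch_base [(array([249., 230.]), 0.88, array([0.57 , 0.113])), (array([343., 179.]), 0.75, array([ 0.466, -0.147]))]
start_base [(array([307., 200.]), 0.83, array([ 0.507, -0.033]))]
casting [(array([223., 192.]), 0.63, array([0.682, 0.043]))]
plug [(array([262., 165.]), 0.55, array([ 0.659, -0.095]))]
can [(array([127., 261.]), 0.85, array([0.769, 0.274])), (array([280., 210.]), 0.64, array([ 0.573, -0.033]))]
carton [(array([340., 183.]), 0.57, array([ 0.49 , -0.203]))]
tester [(array([240., 227.]), 0.97, array([0.624, 0.066]))]
```

View pics/scene.png

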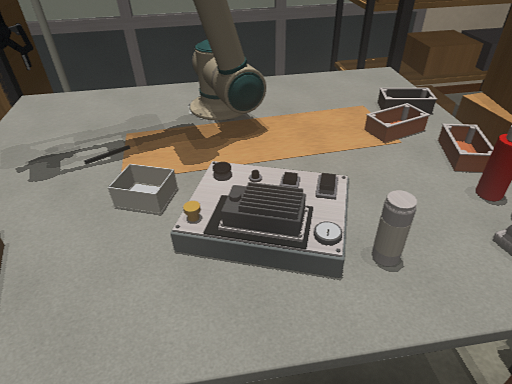

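View pics/side.png

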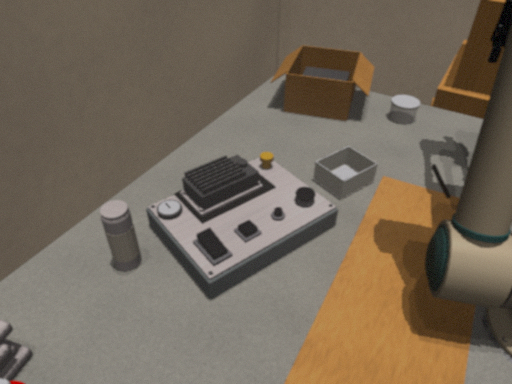

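The row, from −y to +y, is start button (222,170), small button (256,174), square key (290,178), rocker (327,184) in the scene view. The tester is yawed about −20°. I'll close the fingers, turn to match and travel there.

{"name": "apply_moves", "arguments": {"deltas": [0, 30, -22.5, 0, 3.75, 0, 60, -45, 0, 7.5, 0, 90, -67.5, 0, 11.25, 0, 120, -90, 0, 15, 0, 150, -112.5, 0, 18.75, 0, 180, -135, 0, 22.5, 0, 210, -157.5, 0, 26.25, 0, 240, -180, 0, 30, 0, 270, -202.5, 0, 33.75, 0, 300, -225, 0, 37.5, 0, 330, -247.5, 0, 41.25, 0, 360, -270, 0, 45], "squeeze": 30}}

```text
clock: 2.3
position: [0.4548, -0.126, 0.2486]
ee_rot: [0.0, 0.984, -0.179, 0.0]
contact_force: [1.2, -0.2, -0.0]
width: -0.0001
gripper_force: 0.0
```

{"name": "apply_moves", "arguments": {"deltas": [0, 3, -34, 0, 0, 0, 7, -68, 0, 0, 0, 11, -102, 0, 0, 0, 15, -136, 0, 0, 0, 19, -170, 0, 0, 0, 23, -204, 0, 0, 0, 27, -238, 0, 0, 0, 31, -272, 0, 0, 0, 35, -300, 0, 0, 0, 35, -300, 0, 0, 0, 35, -300, 0, 0]}}

```text
clock: 3.22
position: [0.592, 0.1424, 0.2477]
ee_rot: [0.0, 0.984, -0.176, -0.0]
contact_force: [0.3, -0.2, 0.6]
width: 0.0003
gripper_force: 0.0
```

```bash
cat > m.py <<'E'
from h import *
s=get_state();P=np.array(s["position"]);T=rot(s["ee_rot"]);print(P,np.round(T[:,0],3))
im=get_image("wrist");save(im,"w%d"%im["shot"]);print(im["position"],im["shot"])
for k in list(H)[:7]:
    for a in place_of(k,im)[:2]:
        w=onz(im,a["point"],H[k]); print(k,np.round(a["point"]),round(a["score"],2),np.round(w[:2],4),"tool",np.round((T.T@(w-P))*1000,1))
E
python3 m.py; ls pics
```

```text
[0.59200241 0.14241402 0.24770084] [ 0.938 -0.347 -0.001]
[0.66335929 0.11645549 0.37252413] 3
rocker_high [195. 167.] 0.84 [0.6232 0.1897] tool [ 12.9 -55.2 158.7]
latch_top [278. 192.] 0.84 [0.5688 0.1234] tool [-15.1  25.7 167.7]
start_top [436. 197.] 0.59 [ 0.5097 -0.0236] tool [-19.5 184.1 161.8]
small_top [360. 196.] 0.76 [0.5353 0.0457] tool [-19.6 110.3 167.8]
rocker_base [198. 182.] 0.61 [0.6027 0.201 ] tool [-10.1 -58.8 187.7]
latch_base [278. 186.] 0.84 [0.5684 0.122 ] tool [-14.9  27.2 187.7]
start_base [426. 187.] 0.64 [ 0.5109 -0.0287] tool [-16.6 188.5 187.8]
scene.png
side.png
w3.png
```

View pics/w3.png

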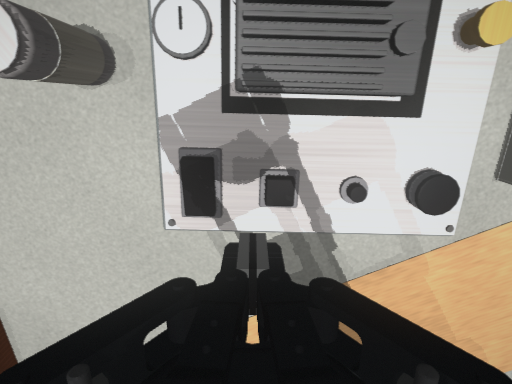

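The wrist view shows the rocker paddle at cols 183–216, rows 155–217 (far end up). The key is at (279,190), the small button at (355,190) and the start cap at (433,192), all agreeing with the networks. I'll go above the rocker's far half.

{"name": "apply_moves", "arguments": {"deltas": [0, 6, -18, 10, 0, 0, 12, -36, 25, 0, 0, 18, -54, 50, 0, 0, 18, -54, 80, 0, 0, 18, -54, 105, 0, 0, 18, -54, 120, 0, 0, 18, -54, 125, 0, 0, 18, -54, 125, 0]}}

```text
clock: 4.28
position: [0.6266, 0.1849, 0.1218]
ee_rot: [0.001, 0.984, -0.178, -0.001]
contact_force: [-0.5, -0.5, -0.1]
width: -0.0001
gripper_force: 0.0
```

```bash
python3 m.py; python3 -c "
import cv2;i=cv2.imread('pics/w4.png');cv2.imwrite('pics/w4b.png',i)"
```

```text
[0.62661328 0.18489643 0.12182582] [ 0.937 -0.35  -0.003]
[0.69814143 0.15878378 0.24649456] 4
rocker_high [247. 241.] 0.96 [0.6249 0.1892] tool [-3.1 -3.5 32.8]
latch_top [377. 276.] 0.56 [0.5687 0.1223] tool [-32.2  78.8  42. ]
latch_top [244. 240.] 0.36 [0.6215 0.1922] tool [-7.2 -5.2 41.8]
small_top [501. 279.] 0.86 [0.5384 0.0484] tool [-34.8 158.7  42.2]
latch_base [364. 260.] 0.91 [0.5687 0.1236] tool [-32.6  77.6  62. ]
start_base [398. 144.] 0.66 [0.6402 0.0835] tool [48.4 90.1 61.9]
```

View pics/w4.png

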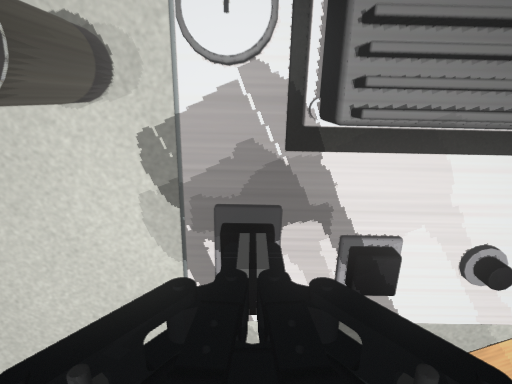

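The tips sit over the paddle's far half, about 3 mm beyond the press point and well within the paddle's width. Pressing now.

{"name": "apply_moves", "arguments": {"deltas": [0, 1, -2, 8, 0, 0, 1, -2, 13, 0, 0, 1, -2, 16, 0, 0, 1, -2, 18, 0, 0, 1, -2, 20, 0, 0, 1, -2, 22, 0, 0, 1, -2, 23.5, 0, 0, 1, -2, 25, 0, 0, 1, -2, 25, 0]}}

```text
clock: 5.43
position: [0.6295, 0.1869, 0.0983]
ee_rot: [-0.0, 0.984, -0.177, 0.0]
contact_force: [1.6, -0.8, 0.9]
width: -0.0002
gripper_force: 0.8
```

{"name": "apply_moves", "arguments": {"deltas": [0, 0, 0, 1, 0, 0, 0, 0, 2, 0, 0, 0, 0, 2, 0]}}

```text
clock: 5.68
position: [0.6294, 0.187, 0.0963]
ee_rot: [-0.0, 0.984, -0.177, 0.0]
contact_force: [2.2, -0.6, 1.5]
width: 0.0
gripper_force: 1.1
```

{"name": "apply_moves", "arguments": {"deltas": [0, 0, 0, 1, 0, 0, 0, 0, 2, 0, 0, 0, 0, 2, 0]}}

```text
clock: 5.93
position: [0.6295, 0.187, 0.0957]
ee_rot: [-0.0, 0.984, -0.177, 0.001]
contact_force: [0.5, -1.3, 8.0]
width: -0.0001
gripper_force: 3.9
```

Reached the stop (8 N). One more mm, then lift and check.

{"name": "apply_moves", "arguments": {"deltas": [0, 0, 0, 1, 0, 0, 0, 0, 1, 0, 0, 0, 0, -10, 0, 0, 0, 0, -30, 0, 0, -15, 20, -40, 0, 0, -30, 45, -40, 0, 0, -34, 70, -40, 0, 0, -36, 81, -40, 0, 0, -36, 81, -40, 0, 0, -36, 81, -40, 0]}}

```text
clock: 6.77
position: [0.5672, 0.1239, 0.1343]
ee_rot: [-0.001, 0.984, -0.178, -0.0]
contact_force: [0.8, 0.3, 0.1]
width: -0.0
gripper_force: 0.0
```

```bash
python3 m.py
```

```text
[0.5671891  0.12391692 0.13428887] [ 0.937 -0.35  -0.   ]
[0.6383213  0.09749652 0.25913835] 5
rocker_high [120. 175.] 0.66 [0.6253 0.1852] tool [ 33.  -77.7  45.4]
latch_top [256. 218.] 0.9 [0.5685 0.1213] tool [ 2.1  2.  54.3]
start_top [508. 226.] 0.59 [ 0.5107 -0.0251] tool [ -0.7 159.4  48.1]
small_top [380. 222.] 0.83 [0.5383 0.0474] tool [-0.3 81.9 54.2]
small_top [123. 175.] 0.33 [0.6241 0.188 ] tool [ 30.8 -79.9  54.4]
rocker_base [137. 204.] 0.64 [0.6006 0.1985] tool [  5.2 -81.5  74.4]
rocker_base [510. 224.] 0.6 [ 0.4926 -0.0448] tool [-10.8 184.2  74.1]
latch_base [257. 209.] 0.57 [0.5669 0.1208] tool [ 0.8  3.1 74.3]
start_base [482. 210.] 0.68 [ 0.5103 -0.0279] tool [ -0.  162.2  74.1]
```

View pics/w5.png

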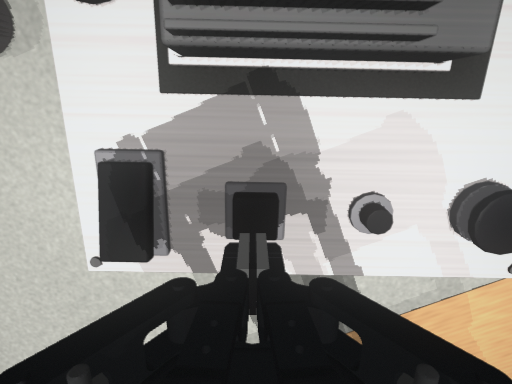

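The rocker is over: its near end (row 262) now stands proud of the frame. The tool is above the key, with the centre about 2 mm off in x and y. Pressing the key.

{"name": "apply_moves", "arguments": {"deltas": [0, 1, 1, 15, 0, 0, 2, 2, 30, 0, 0, 2, 2, 36, 0, 0, 2, 2, 38, 0, 0, 2, 2, 40, 0, 0, 2, 2, 42, 0, 0, 2, 2, 44, 0, 0, 2, 2, 45, 0, 0, 2, 2, 46, 0, 0, 2, 2, 46, 0]}}

```text
clock: 8.0
position: [0.5682, 0.1212, 0.089]
ee_rot: [-0.0, 0.984, -0.177, 0.0]
contact_force: [-3.7, -0.3, 5.0]
width: 0.0004
gripper_force: 2.8
```

{"name": "apply_moves", "arguments": {"deltas": [0, 0, 0, 1, 0, 0, 0, 0, 2, 0, 0, 0, 0, 2, 0]}}

```text
clock: 8.25
position: [0.5683, 0.1212, 0.0889]
ee_rot: [-0.0, 0.984, -0.177, 0.001]
contact_force: [-6.2, -1.3, 16.4]
width: -0.0004
gripper_force: 8.2
```

Solid stop at the full-in height. On to the large round button.

{"name": "apply_moves", "arguments": {"deltas": [0, 0, 0, -10, 0, 0, 0, 0, -35, 0, 0, 0, 15, -53, 0, 0, 0, 45, -53, 0, 0, -1, 78, -53, 0, 0, -2, 110, -53, 0, 0, -2, 140, -53, 0, 0, -2, 155, -53, 0, 0, -2, 158, -53, 0, 0, -2, 158, -53, 0, 0, -2, 158, -53, 0]}}

```text
clock: 9.17
position: [0.5121, -0.0259, 0.1396]
ee_rot: [-0.0, 0.984, -0.178, 0.001]
contact_force: [-0.2, 0.3, -0.8]
width: 0.0001
gripper_force: 0.0
```

```bash
python3 m.py
```

```text
[ 0.51212049 -0.02590229  0.13955476] [ 0.937 -0.35   0.001]
[ 0.58307988 -0.05218153  0.26452565] 6
latch_top [ 23. 215.] 0.68 [0.5677 0.1152] tool [   2.7 -151.5   59.7]
start_top [253. 223.] 0.68 [ 0.5116 -0.0256] tool [-0.6 -0.  53.6]
small_top [136. 218.] 0.62 [0.5398 0.0466] tool [  0.5 -77.5  59.6]
latch_base [ 34. 208.] 0.78 [0.5679 0.1224] tool [   0.2 -158.4   79.7]
latch_base [256. 209.] 0.19 [ 0.5105 -0.0278] tool [-1.   2.4 79.6]
start_base [257. 209.] 0.8 [ 0.5103 -0.0282] tool [-1.   2.9 79.6]
```

View pics/w6.png

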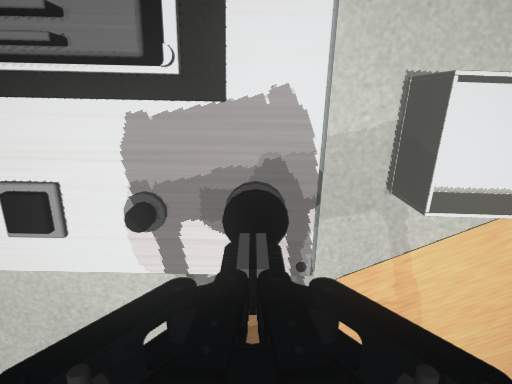

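The tips are centred over the large cap (255,215). The key sits down in its frame at (27,210) and the small button is up. Pressing and holding.

{"name": "apply_moves", "arguments": {"deltas": [0, -1, 1, 15, 0, 0, -1, 1, 28, 0, 0, -1, 1, 35, 0, 0, -1, 1, 38, 0, 0, -1, 1, 40, 0, 0, -1, 1, 42, 0, 0, -1, 1, 44, 0, 0, -1, 1, 45, 0, 0, -1, 1, 46, 0, 0, -1, 1, 46.5, 0, 0, -1, 1, 46.5, 0]}}

```text
clock: 10.48
position: [0.5098, -0.0267, 0.0949]
ee_rot: [0.0, 0.984, -0.177, 0.0]
contact_force: [-5.9, 0.7, 14.8]
width: 0.0001
gripper_force: 7.7
```

```bash
python3 - <<'E'
from h import *
im=get_image("side");f=im["frame"][130:310,90:390,::-1]
cv2.imwrite("pics/end.png",cv2.resize(f,None,fx=2.6,fy=2.6,interpolation=cv2.INTER_CUBIC))
s=get_state();print(s["position"],s["contact_force"])
E
```

```text
[ 0.50984822 -0.02674161  0.09495818] [-5.63851955  0.16719528 15.66906273]
```

View pics/end.png

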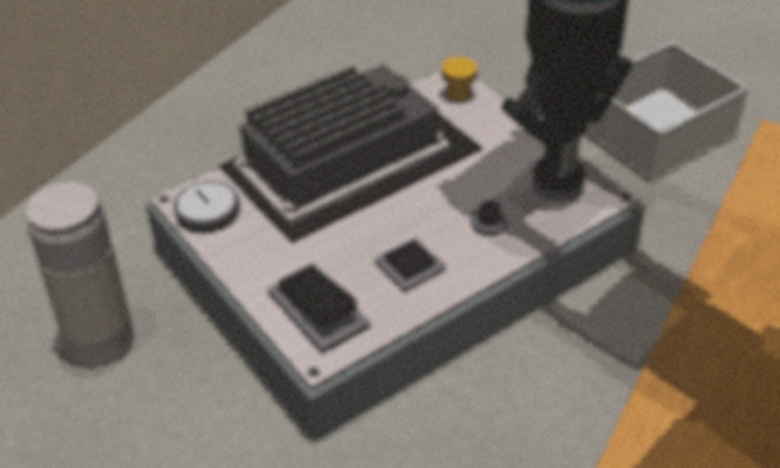

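The rocker is over with its near half up (320,300), the key is in (410,262), the small button is up (488,215), and the large cap is held down (560,180). Nothing else has moved.

```bash
python3 -c "from rig import *; print(sign_off())"
```

```text
the job is handed in; nothing more can be done
None
```

The job is handed in: the rocker is on, the square key is latched in, the large button is held fully down at about 15 N, and the small button, the casting and the things around the tester were not touched; sign-off returned no verdict.

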